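# Push a pressed sample pellet out of its die

## Robot

A 7-joint arm with a two-finger parallel gripper is mounted at the origin on the work surface. World frame = base frame: x ahead of the robot, y to its left, z up, the work surface at z = 0. Lengths are in m, angles in rad, forces in N, time in s.
With the tool pointing down it reaches from about 0.35 to 0.9 m from the base axis. Payload 8.1 kg.
Tool frame: the origin (TCP) lies at the very end of the fingers, on their centre line; the grasp point (between the pads) lies 19 mm behind it (grasp_offset is the distance from the TCP to the grasp point, in m); z points along the fingers, y is the line along which they close (so a half turn about z gives the same grasp; the last joint's range is limited). The gripper opens to 92 mm and grips with 3 to 60 N. Pads are 19 mm wide; open, the fingers measure 130 mm over their backs; the gripper's body (75 mm by 190 mm) begins 47 mm behind the grasp point.
Start: joints at [1.146, 0.434, 0.025, 1.573, -0.012, 1.134, -0.075], TCP at [0.198, -0.593, 0.227] pointing down, gripper open.
Joint ranges: [-2.62, 2.62], [-0.44, 2.09], [-1.27, 1.32], [0.08, 2.57], [-1.32, 4.46], [0.12, 2], [-2.74, 2.74]. Speed limits (rad/s): [2.22, 2.22, 3.01, 3.01, 3.14, 3.14, 3.14].

## Interface

Orientations are given as a rotation vector (axis times angle).
In Python, from cell import observe, get_image, camera_params, sign_off, silhouettes, grasp_offset gives the robot as it stands. The module is installed in compiled form; this text tells all that it offers.
- The arm moves only by the tool jog_arm, never from a script. Its argument "motion" is a list that holds one entry, the list of rows, each a list of 7 numbers: the shift along the tool's x, y, z in m, then the turn, a rotation vector about the tool's x, y, z in rad, then the closure, from -1 (fully open) to 1 (shut), so that 0 is half open. In form: [[[dx, dy, dz, wx, wy, wz, hand], ...]]. A call has 1 to 10 rows; each row is the pose to reach, as a shift and turn from the pose commanded when the call began, along the tool's axes at that moment; what a row does not reach only later rows make up. A row lasts 1/12 s, in which the tool goes at most 41.7 mm and 7.16 degrees, less where a joint would pass 70% of its speed; a pose out of reach is approached as far as the arm can. A call with a gripper value outside its range is refused whole. The fingers move at their own pace and stop on an object; "force" is the grip in N (left out, the last holds). Time passes only in rows, so rows that repeat a pose let the fingers close. It gives the time, the measured TCP pose, the force, the opening and the grip force at its end, in the units of the state.
- observe(): the state, without advancing time (a new reading comes with each control period).
- get_image(name): name is "scene" or "top"; returns the picture (384x512x3 uint8, red, green, blue); there is no depth.
- camera_params(name): a dict with "vertical_fov" (degrees; the focal length in pixels is half the picture's height over the tangent of half this angle, whatever the lens; pixels are square), "cx", "cy" (the principal point, pixels), "T" (4x4, takes a point from camera to world coordinates). Camera axes: x right, y down, z forward; pixel columns grow to the right and rows downward; lengths in m; the calibration is good to about 2 mm. A picture is of the moment at which its call begins. camera_params takes no time and is no camera call.
- sign_off(): hands the job in; it is judged then, once.
Trained networks look in the newest picture that a camera, given by its name, has taken for a name from the list of things; names that differ only in an ending like _2 or _b are one class to them, and where a whole thing is asked for, a point or a joint stands for the part that bears it (a point fixed in the world has none). Each returns a list of dicts, best first, with "p" (0 to 1); they miss things now and then, are a little off and sometimes report something else, mostly with a low value. They report only what shows in the picture. A call takes as long as a camera call. They do not tell look-alikes from the thing itself.
- silhouettes(query, camera): "mask" (384x512 bool, what is visible of it) and "pixel" ([column, row] in pixels, amid what is visible of it).
The state is a dict: "clock": time; "joints": joint angles; "dq": joint speeds; "joint_efforts": joint torques, N m; "position": TCP position; "ee_rot": TCP orientation; "force": force on the tool from outside, world axes, zero at the start; "ft_torque": the same for the moment, N m; "width": opening from 0.0 (shut) to 1.0 (fully open); "gripper_force": force on a finger pad.
Only numpy, scipy, OpenCV 4.12 (cv2) and the standard library are available. Lean on these libraries where they do the work, as an engineer would, in place of code of your own. Each camera call takes 0.05 s, during which the arm holds its last target. There are 200 camera calls.

## Task

The pressed sample pellet is stuck in the bore of the steel die. Set the die upright on the extraction ring that lies on the levelling plate, seated inside the ring's lip, then put the plunger that fits the bore into the top of the die and press it down slowly, by feel, until the pellet has dropped out below into the ring and the plunger's head bears firmly on the die: a push of 1.5 to 2.5 kg for about half a second, never more. Then let go, leave everything standing so, and do not disturb the other things.

Things in the scene. Friction and masses are not known exactly. Their poses are not given: they have to be found in the camera images.
- die: Steel die body, an upright cylinder 54 mm in diameter and 50 mm high (0.6 to 0.9 kg) with a straight, square-edged 20.6 mm bore right through it, standing on the bench at the start. Origin: centre of its underside; z up along the bore. The bore mouth is at z = 50 mm.
- pellet: Fragile disc of pressed mineral powder, 20 mm in diameter, 8 mm thick, 12 g. Origin: centre of its lower face; z along its axis. At the start it sits flat in the die's bore, lower face 15 to 25 mm above the die's underside, held by a tight fit: 5 to 11 N slides it down, steadily, until its upper face is about 0.5 mm above the die's underside; there it drops free.
- pellet_center (a point): Centre of the pellet, 4 mm above its lower face.
- plate: Fixed grey steel levelling plate, a slab 120 x 120 x 15 mm on three screw feet. Origin: centre of its top face; z up. Its top stands 28 to 43 mm above the bench, as the screws happen to be set.
- ring: Loose steel extraction ring lying flat on the levelling plate, 70 mm in outer diameter, 24 mm high, 0.32 kg. Origin: centre of its underside; z up. The die sits on its deck at z = 20 mm, inside a lip 57 mm across at the deck, flaring to 60 mm at its top (z = 24 mm). Below the deck is a 36 mm round chamber, open to the plate, with a small window in the side towards the ring's +x.
- plunger: Steel plunger that fits the die, 0.31 kg: round stem 19.4 mm in diameter, 51 mm long, with a square-edged foot, below a grooved round head 32 mm in diameter, 36 mm high. Origin: centre of the stem's foot; z up. The head's flat underside (shoulder) is at z = 51 mm. It hangs upright in a hole of the kit block, shoulder on the block. It slides freely in the bore until the shoulder meets the die.
- small_plunger: Plunger of another die, not for this job: stem 13 mm in diameter and 48 mm long, head 30 mm in diameter and only 20 mm high. Origin: centre of the foot of the stem; z up. It hangs in the other hole of the kit block.
- stand: Fixed white plastic kit block, 150 mm along its x, 60 mm along its y, 55 mm high. Origin: centre of its underside. Two vertical 25 mm holes at x = -42 and +42 mm hold the two plungers; which plunger is in which hole varies.
- anvil: Bystander: low steel base of the die, 54 mm in diameter and 18 mm high with its spigot. Origin: centre of its underside.
- beaker: Bystander: glass beaker 70 mm in diameter, 90 mm high. Origin: centre of its underside.
- mortar: Bystander: white ceramic mortar (bowl) 96 mm in diameter, 45 mm high. Origin: centre of its underside.
There are look-alikes about, which are no part of the job. What is shaped like the ring but green is not meant.

How it is judged:
By the outcome, as a careful person would: the job done as asked, in the order asked, and still so for the second after the job is handed in, with the robot touching nothing.
It also fails if it takes over 69 s, if anything falls off the work surface, if the arm or the gripper's body presses on something with over 40 N, if the wrist force passes 120 N, or if a joint passes its speed limit or range.

## Working session

There is one attempt and no reset: what is moved stays moved. The work goes in short steps, Python scripts to look and compute and a tool call to move; the robot and the scene stay as the last step left them, time stands still between calls to the robot, and variables do not carry over. Pictures are saved under pics/ and viewed, at most 10 in all, crops included, and the job is handed in when it is done.

Besides the shell and the picture viewer there is one more tool, called after "Call:" as name(argument=value, ...) on one line, values as JSON. jog_arm: Moves the arm, as the interface text tells. Its arguments: {"type":"object","properties":{"motion":{"type":"array"},"force":{"type":"number"}},"required":["motion"]}

```bash
mkdir -p pics
cat > h.py <<'E'
import numpy as np,cv2
from cell import *
from scipy.spatial.transform import Rotation as R
def cam(n):
    p=camera_params(n); f=192/np.tan(np.radians(p["vertical_fov"])/2); return f,p["cx"],p["cy"],np.array(p["T"])
def ray(n,px,z):
    f,cx,cy,T=cam(n); d=T[:3,:3]@np.array([(px[0]-cx)/f,(px[1]-cy)/f,1]); return T[:3,3]+d*(z-T[2,3])/d[2]
def proj(n,P):
    f,cx,cy,T=cam(n); q=(np.atleast_2d(P)-T[:3,3])@T[:3,:3]; return np.c_[cx+f*q[:,0]/q[:,2],cy+f*q[:,1]/q[:,2]]
E
python3 - <<'E'
from h import *
s=observe();print(s)
print(grasp_offset if not callable(grasp_offset) else grasp_offset())
for n in("scene","top"):
    print(n,camera_params(n))
    im=get_image(n);cv2.imwrite(f"pics/{n}0.png",cv2.resize(im[:,:,::-1],(800,600),interpolation=cv2.INTER_CUBIC))
    for q in("die","ring","plate","plunger","small_plunger","stand","anvil","beaker","mortar"):
        for d in silhouettes(q,n)[:3]:
            ys,xs=np.where(d["mask"]);print(n,q,round(d["p"],2),np.round(d["pixel"]),len(xs),xs.min(),xs.max(),ys.min(),ys.max(),np.round(ray(n,d["pixel"],0.05)[:2],3))
E
```

```text
{'clock': 0.0, 'joints': array([ 1.14641212,  0.43521791,  0.0249576 ,  1.57409805, -0.01161876,
        1.13399031, -0.07506599]), 'dq': array([-0.00087475,  0.00192707,  0.00098203,  0.00026799, -0.00073911,
       -0.00164645,  0.00110973]), 'joint_efforts': array([ 5.39953035e-04, -6.67842722e+01,  9.84982364e-01, -3.14456785e+01,
       -6.06981455e-02,  4.29401826e-02,  9.22934169e-05]), 'position': array([ 0.19746067, -0.59244866,  0.22594757]), 'ee_rot': array([-3.09952055e+00, -5.02989050e-01,  5.77743749e-04]), 'force': array([0.12088653, 0.62924501, 0.83217829]), 'ft_torque': array([-0.00771597,  0.01407761,  0.01325427]), 'gripper_force': 0.0, 'width': 1.0006666940479088}
0.0188
scene {'vertical_fov': 44.10337287378436, 'cx': 252.65457747043536, 'cy': 188.05147186124873, 'T': array([[ 0.25176827,  0.66942913, -0.69891156,  1.49744151],
       [ 0.96762593, -0.16092416,  0.19443116, -0.27466351],
       [ 0.01768612, -0.72523655, -0.68827259,  0.97599634],
       [ 0.        ,  0.        ,  0.        ,  1.        ]])}
scene die 0.66 [228. 182.] 400 221 239 170 194 [ 0.518 
[... 1118 characters left out ...]
top ring 0.77 [ 93. 277.] 648 81 114 265 296 [0.385 0.355]
top ring 0.61 [151. 242.] 673 139 171 231 263 [0.463 0.228]
top plate 0.96 [152. 240.] 2124 128 183 215 271 [0.467 0.225]
top plate 0.36 [274. 118.] 1126 253 291 100 135 [ 0.759 -0.059]
top plunger 0.8 [386. 186.] 228 380 397 177 193 [ 0.587 -0.316]
top small_plunger 0.6 [393. 223.] 154 386 400 215 228 [ 0.498 -0.326]
top small_plunger 0.22 [278. 232.] 438 267 290 217 242 [ 0.48  -0.061]
top stand 0.8 [383. 209.] 1704 367 406 174 241 [ 0.532 -0.305]
top anvil 0.55 [217. 148.] 402 204 226 137 159 [0.684 0.08 ]
top beaker 0.89 [140. 148.] 914 123 156 128 164 [0.686 0.262]
top mortar 0.66 [271. 120.] 1118 253 291 100 135 [ 0.754 -0.051]
```

View pics/top0.png

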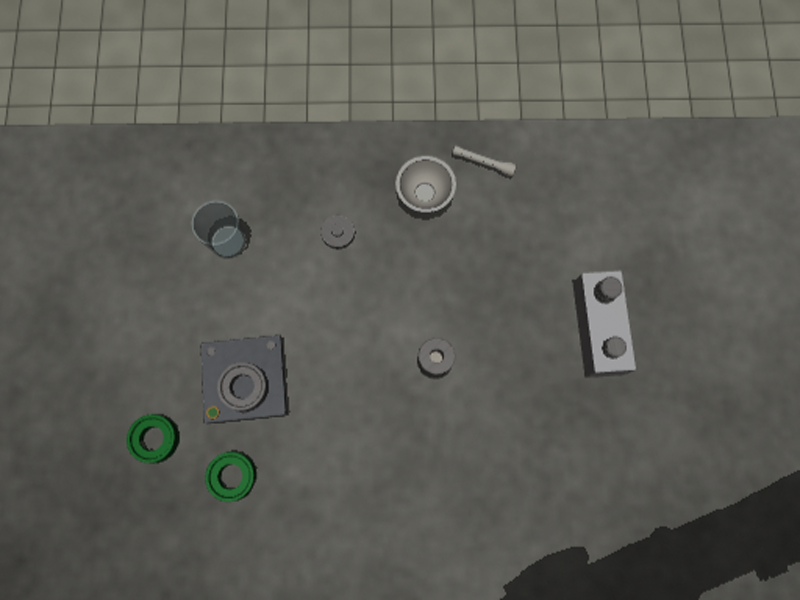

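View pics/scene0.png

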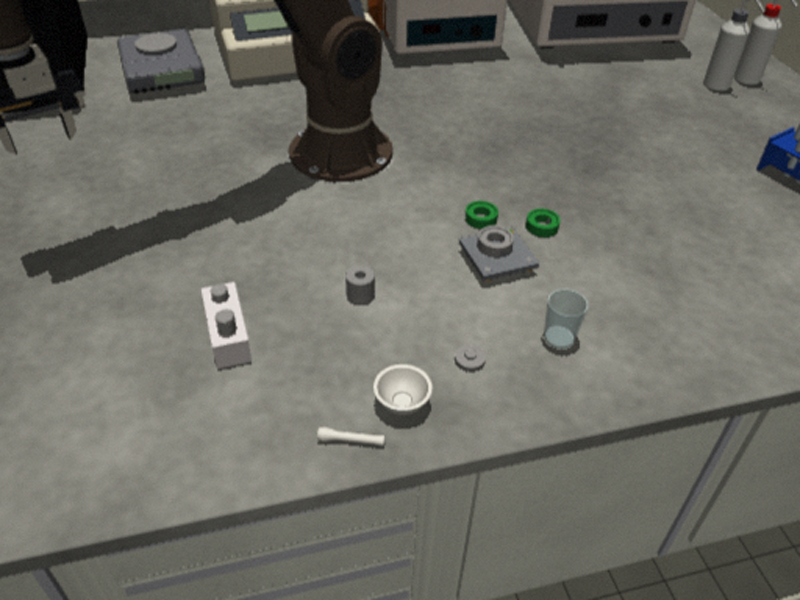

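The top view shows the die at (278,228), the grey ring on the plate at (155,247) and two green look-alike rings. The kit block has the tall-headed plunger at about (389,185) and the small one at about (393,221). Next I'll fit known shapes to the masks in both cameras.

```bash
cat >> h.py <<'E'
from scipy.optimize import least_squares
A=np.linspace(0,2*np.pi,72,endpoint=False)
def cyl(x,y,z0,z1,r): return np.vstack([np.c_[x+r*np.cos(A),y+r*np.sin(A),0*A+z] for z in(z0,z1)])
def feat(pts):
    h=cv2.convexHull(pts.astype(np.float32).reshape(-1,1,2)); m=cv2.moments(h)
    return np.array([m["m10"]/m["m00"],m["m01"]/m["m00"]]),m["m00"]
def mfeat(mask):
    ys,xs=np.where(mask); o=[(-.5,-.5),(.5,-.5),(-.5,.5),(.5,.5)]
    return feat(np.vstack([np.c_[xs+a,ys+b] for a,b in o]))
E
python3 - <<'E'
from h import *
def pick(q,n,near):
    get_image(n)
    c=[mfeat(d["mask"]) for d in silhouettes(q,n)]
    c=[k for k in c if np.hypot(*(k[0]-near))<12]
    return c[0] if c else None
jobs={"die":({"top":(278,228),"scene":(230,182)},0,.05,.027),"ring":({"top":(155,247),"scene":(316,155)},None,.024,.035),
"plunger":({"top":(389,185),"scene":(144,206)},.055,.091,.016),"anvil":({"top":(216,147),"scene":(300,230)},0,.013,.027)}
for q,(nr,z0,h,r) in jobs.items():
    ob={}
    for n in nr:
        v=[pick(q,n,np.array(nr[n])) for _ in range(3)]; v=[k for k in v if k]
        if v: ob[n]=(np.mean([k[0] for k in v],0),v[0][1])
    def f(p):
        z=z0 if z0 is not None else p[2]
        return np.concatenate([feat(proj(n,cyl(p[0],p[1],z,z+h if z0 is None else h,r)))[0]-o[0] for n,o in ob.items()])
    for use in ([None] if len(ob)<2 else [None]):
        s=least_squares(f,[.5,.0]+([.035] if z0 is None else []),diff_step=1e-3)
        z=z0 if z0 is not None else s.x[2]
        print(q,np.round(s.x,4),np.round(s.fun,2),{n:(np.round(o[0],1),o[1],round(feat(proj(n,cyl(s.x[0],s.x[1],z,z+h if z0 is None else h,r)))[1])) for n,o in ob.items()})
im=get_image("top")
def crop(c,w,s): 
    return cv2.resize(im[c[1]-w:c[1]+w,c[0]-w:c[0]+w,::-1],(s,s),interpolation=cv2.INTER_NEAREST)
cv2.imwrite("pics/crop0.png",np.hstack([crop((278,228),22,266),crop((155,247),22,266),crop((389,200),22,266)]))
E
```

```text
die [ 0.491  -0.0639] [ 0.19  0.01  0.24 -0.05] {'top': (array([278.6, 229. ]), 489.5, 500), 'scene': (array([229.9, 182. ]), 447.5, 406)}
ring [0.4498 0.2197 0.0319] [-0.02 -0.01 -0.03  0.01] {'top': (array([154.9, 247.5]), 852.5, 820), 'scene': (array([316.6, 154.3]), 365.0, 391)}
plunger [ 0.5813 -0.3155] [ 0.33 -0.04  0.37 -0.06] {'top': (array([388.5, 185.3]), 264.0, 235), 'scene': (array([144.1, 206.3]), 192.0, 203)}
anvil [0.6998 0.0854] [ 0.14 -0.11  0.13 -0.22] {'top': (array([215.7, 148.3]), 370.5, 390), 'scene': (array([300.3, 229.1]), 302.5, 293)}
```

View pics/crop0.png

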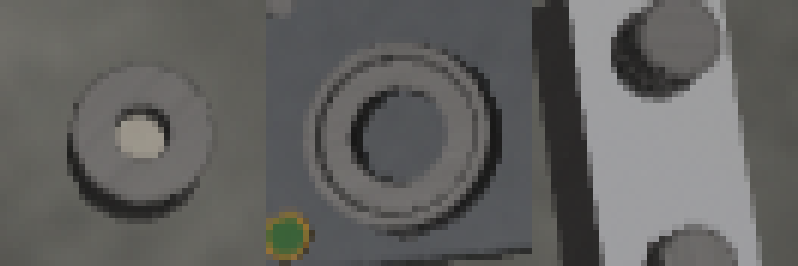

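```bash
cat >> h.py <<'E'
def rel(pos,yaw,p0=None,r0=None):
    """tool-frame shift & turn from pose (p0,r0) to pos with tool down, x axis at yaw (deg)"""
    s=observe(); p0=s["position"] if p0 is None else np.array(p0); r0=R.from_rotvec(s["ee_rot"] if r0 is None else r0)
    a=np.radians(yaw); Rt=R.from_matrix(np.c_[[np.cos(a),np.sin(a),0],[np.sin(a),-np.cos(a),0],[0,0,-1]])
    return np.round(r0.inv().apply(np.array(pos)-p0),4),np.round((r0.inv()*Rt).as_rotvec(),4)
E
python3 -c "
from h import *
print(R.from_rotvec(observe()['ee_rot']).as_matrix().round(3))
print(rel([.491,-.064,.15],0,[.198,-.593,.227]))"
```

```text
[[ 0.949  0.316 -0.   ]
 [ 0.316 -0.949 -0.   ]
 [-0.     0.    -1.   ]]
(array([ 0.4453, -0.4092,  0.077 ]), array([1.000e-04, 0.000e+00, 3.218e-01]))
```

Call:
jog_arm(motion=[[[0.4453,-0.4092,0.04,0,0,0.3218,-1],[0.4453,-0.4092,0.04,0,0,0.3218,-1],[0.4453,-0.4092,0.04,0,0,0.3218,-1],[0.4453,-0.4092,0.04,0,0,0.3218,-1],[0.4453,-0.4092,0.04,0,0,0.3218,-1],[0.4453,-0.4092,0.04,0,0,0.3218,-1],[0.4453,-0.4092,0.04,0,0,0.3218,-1],[0.4453,-0.4092,0.04,0,0,0.3218,-1],[0.4453,-0.4092,0.04,0,0,0.3218,-1],[0.4453,-0.4092,0.04,0,0,0.3218,-1]]], force=15)

```text
clock: 4.28
position: [0.3998, -0.2275, 0.1995]
ee_rot: [3.141, -0.0, 0.001]
force: [0.8, -0.5, 0.3]
width: 1.002
gripper_force: 0.0
```

```bash
python3 -c "
from h import *
s=observe();print(s['joints'],s['position']);print(rel([.491,-.064,.10],0))"
```

```text
[ 0.5016337   0.20259751 -0.1180904   1.9882579   0.02934495  0.9512815
 -1.20212832] [ 0.39981412 -0.22747259  0.19951853]
(array([ 0.0911, -0.1636,  0.0995]), array([ 0.0006, -0.0009, -0.0003]))
```

Call:
jog_arm(motion=[[[0.0911,-0.1636,0.08,0,0,0,-1],[0.0911,-0.1636,0.08,0,0,0,-1],[0.0911,-0.1636,0.08,0,0,0,-1],[0.0911,-0.1636,0.08,0,0,0,-1],[0.0911,-0.1636,0.08,0,0,0,-1],[0.0911,-0.1636,0.08,0,0,0,-1],[0.0911,-0.1636,0.11,0,0,0,-1],[0.0911,-0.1636,0.14,0,0,0,-1],[0.0911,-0.1636,0.17,0,0,0,-1],[0.0911,-0.1636,0.18,0,0,0,-1]]])

```text
clock: 5.12
position: [0.4882, -0.0658, 0.0162]
ee_rot: [-3.141, -0.0, 0.007]
force: [-0.8, -1.0, -0.3]
width: 0.998
gripper_force: 0.0
```

Call:
jog_arm(motion=[[[0,0,0,0,0,0,0.3],[0,0,0,0,0,0,0.3],[0,0,0,0,0,0,0.3],[0,0,0,0,0,0,0.3],[0,0,0,0,0,0,0.3],[0,0,0,0,0,0,0.3]]], force=15)

```text
clock: 5.62
position: [0.4912, -0.0648, 0.0204]
ee_rot: [-3.141, -0.0, -0.004]
force: [-0.2, 7.0, 6.5]
width: 0.618
gripper_force: 4.1
```

Call:
jog_arm(motion=[[[0,0,0,0,0,0,0.3],[0,0,0,0,0,0,0.3],[0,0,0,0,0,0,0.3],[0,0,0,0,0,0,0.3],[0,0,0,0,0,0,0.3]]])

```text
clock: 6.03
position: [0.4912, -0.0645, 0.0204]
ee_rot: [-3.141, -0.001, -0.004]
force: [-1.0, 4.4, 7.3]
width: 0.597
gripper_force: 15.0
```

Call:
jog_arm(motion=[[[0,0,0,0,0,0,-1],[0,0,0,0,0,0,-1],[0,0,0,0,0,0,-1],[0,0,0,0,0,0,-1],[0,0,0,0,0,-0.12,-1],[0,0,0,0,0,-0.24,-1],[0,0,0,0,0,-0.36,-1],[0,0,0,0,0,-0.48,-1],[0,0,0,0,0,-0.6,-1],[0,0,0,0,0,-0.71,-1]]])

```text
clock: 6.87
position: [0.4902, -0.0659, 0.0192]
ee_rot: [2.942, 1.1, -0.0]
force: [-0.4, -0.2, -0.0]
width: 1.004
gripper_force: 0.0
```

Call:
jog_arm(motion=[[[0,0,0,0,0,-0.12,-1],[0,0,0,0,0,-0.24,-1],[0,0,0,0,0,-0.36,-1],[0,0,0,0,0,-0.48,-1],[0,0,0,0,0,-0.6,-1],[0,0,0,0,0,-0.72,-1],[0,0,0,0,0,-0.84,-1],[0,0,0,0,0,-0.861,-1],[0,0,0,0,0,-0.861,-1],[0,0,0,0,0,-0.861,0.3]]])

```text
clock: 7.7
position: [0.4902, -0.0658, 0.0192]
ee_rot: [-2.226, -2.217, 0.0]
force: [0.3, -0.5, -0.4]
width: 0.966
gripper_force: 0.0
```

Call:
jog_arm(motion=[[[0,0,0,0,0,0,0.3],[0,0,0,0,0,0,0.3],[0,0,0,0,0,0,0.3],[0,0,0,0,0,0,0.3],[0,0,0,0,0,0,0.3],[0,0,0,0,0,0,0.3],[0,0,0,0,0,0,0.3],[0,0,0,0,0,0,0.3],[0,0,0,0,0,0,0.3],[0,0,0,0,0,0,0.3]]], force=40)

```text
clock: 8.53
position: [0.4909, -0.0655, 0.0194]
ee_rot: [2.221, 2.221, 0.002]
force: [4.5, 0.1, -0.5]
width: 0.591
gripper_force: 40.0
```

Call:
jog_arm(motion=[[[0,0,-0.03,0,0,0,0.3],[0,0,-0.06,0,0,0,0.3],[0.03,-0.01,-0.09,0,0,0,0.3],[0.07,-0.02,-0.1,0,0,0,0.3],[0.11,-0.03,-0.1,0,0,0,0.3],[0.15,-0.04,-0.1,0,0,0,0.3],[0.19,-0.04,-0.1,0,0,0,0.3],[0.23,-0.04,-0.1,0,0,0,0.3],[0.265,-0.04,-0.1,0,0,0,0.3],[0.284,-0.0405,-0.1,0,0,0,0.3]]])

```text
clock: 9.37
position: [0.4472, 0.2223, 0.1185]
ee_rot: [-2.215, -2.224, 0.002]
force: [0.5, 0.5, -8.8]
width: 0.588
gripper_force: 40.0
```

Call:
jog_arm(motion=[[[0,0,0,0,0,0,0.3],[0,0,0,0,0,0,0.3],[0,0,0,0,0,0,0.3]]])

```text
clock: 9.62
position: [0.4482, 0.2163, 0.1179]
ee_rot: [-2.221, -2.221, 0.007]
force: [0.0, -1.1, -10.1]
width: 0.589
gripper_force: 40.0
```

Run:
```python
from h import *
s=observe();print(s['position'],s['joints'],s['force'])
im=get_image("top");b=im[185:295,100:210,::-1];im2=get_image("scene");c=im2[90:200,265:375,::-1]
cv2.imwrite("pics/a1.png",np.hstack([cv2.resize(k,(400,400),interpolation=cv2.INTER_CUBIC) for k in(b,c)]))
```

```text
[0.44821141 0.21634313 0.11788883] [-0.00503735  0.46491859 -0.73128324  1.96047126  0.40297928  0.87001025
 -0.95063397] [  0.02579027  -1.1389704  -10.14345144]
```

View pics/a1.png

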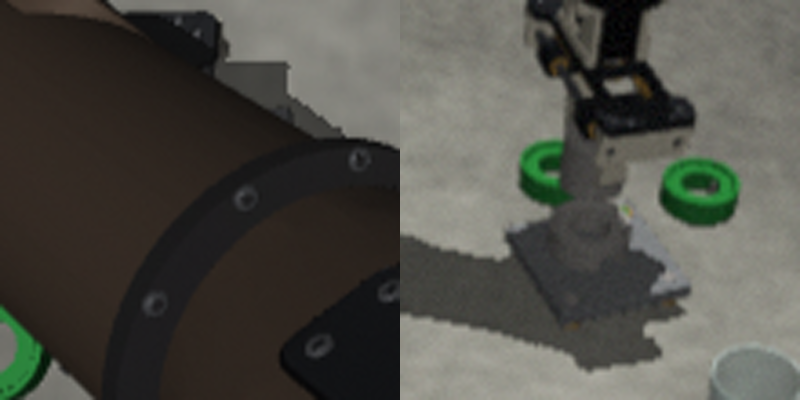

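The scene view shows the die hanging over the grey ring; the arm blocks the top view. Now I lower it by feel.

Call:
jog_arm(motion=[[[0,0,0.01,0,0,0,0.3],[0,0,0.02,0,0,0,0.3],[0,0,0.03,0,0,0,0.3],[0,0,0.03,0,0,0,0.3],[0,0,0.03,0,0,0,0.3],[0,0,0.03,0,0,0,0.3]]])

```text
clock: 10.22
position: [0.4496, 0.2184, 0.0891]
ee_rot: [-2.221, -2.222, 0.0]
force: [-0.9, 1.3, -9.8]
width: 0.591
gripper_force: 40.0
```

Run:
```python
from h import *
s=observe();print(s['position'],s['force'],s['ft_torque'],s['dq'].round(3))
print(rel([.4498,.2185,.0880],90))
```

```text
[0.44963501 0.21843366 0.08907533] [-0.86638649  1.30045312 -9.80659725] [-0.03308893 -0.09310033  0.01247411] [ 0.002 -0.011 -0.006 -0.008 -0.001  0.002 -0.001]
(array([0.0001, 0.0002, 0.0011]), array([-0.0004, -0.    ,  0.0003]))
```

Call:
jog_arm(motion=[[[0,0,0.003,0,0,0,0.3],[0,0,0.006,0,0,0,0.3],[0,0,0.008,0,0,0,0.3],[0,0,0.01,0,0,0,0.3],[0,0,0.011,0,0,0,0.3],[0,0,0.012,0,0,0,0.3],[0,0,0.012,0,0,0,0.3]]])

```text
clock: 10.8
position: [0.4496, 0.2183, 0.077]
ee_rot: [-2.221, -2.222, 0.0]
force: [-0.2, 0.1, -9.1]
width: 0.59
gripper_force: 40.0
```

Call:
jog_arm(motion=[[[0,0,0.001,0,0,0,0.3],[0,0,0.002,0,0,0,0.3],[0,0,0.003,0,0,0,0.3],[0,0,0.003,0,0,0,0.3]]])

```text
clock: 11.13
position: [0.4496, 0.2182, 0.074]
ee_rot: [-2.221, -2.221, 0.0]
force: [-0.4, 0.3, -8.9]
width: 0.594
gripper_force: 40.0
```

Call:
jog_arm(motion=[[[0,0,0.001,0,0,0,0.3],[0,0,0.002,0,0,0,0.3],[0,0,0.003,0,0,0,0.3],[0,0,0.003,0,0,0,0.3]]])

```text
clock: 11.47
position: [0.4498, 0.2184, 0.0713]
ee_rot: [2.221, 2.221, 0.0]
force: [-0.1, -1.0, -6.9]
width: 0.589
gripper_force: 40.0
```

Call:
jog_arm(motion=[[[0,0,0.001,0,0,0,0.3],[0,0,0.001,0,0,0,0.3],[0,0,0.002,0,0,0,0.3],[0,0,0.002,0,0,0,0.3]]])

```text
clock: 11.8
position: [0.4499, 0.2184, 0.0711]
ee_rot: [2.22, 2.22, 0.001]
force: [-6.5, -6.1, 22.5]
width: 0.589
gripper_force: 40.0
```

Call:
jog_arm(motion=[[[0,0,-0.001,0,0,0,0.3],[0,0,-0.0018,0,0,0,0.3],[0,0,-0.0018,0,0,0,0.3]]])

```text
clock: 12.05
position: [0.4499, 0.2184, 0.0713]
ee_rot: [2.221, 2.221, 0.001]
force: [-0.1, -1.2, 1.2]
width: 0.588
gripper_force: 40.0
```

Call:
jog_arm(motion=[[[0,0,0,0,0,0,-1],[0,0,0,0,0,0,-1],[0,0,0,0,0,0,-1],[0,0,0,0,0,0,-1],[0,0,0,0,0,0,-1]]])

```text
clock: 12.47
position: [0.4499, 0.2186, 0.0711]
ee_rot: [2.221, 2.222, 0.001]
force: [0.2, -0.7, -0.2]
width: 0.9
gripper_force: 0.0
```

Call:
jog_arm(motion=[[[0,0,0,0,0,-0.12,-1],[0,0,0,0,0,-0.24,-1],[0,0,0,0,0,-0.36,-1],[0,0,0,0,0,-0.48,-1],[0,0,0,0,0,-0.6,-1],[0,0,0,0,0,-0.72,-1],[0,0,0,0,0,-0.84,-1],[0,0,0,0,0,-0.96,-1],[0,0,0,0,0,-1.08,-1],[0,0,0,0,0,-1.2,-1]]], force=5)

```text
clock: 13.3
position: [0.4499, 0.2184, 0.0711]
ee_rot: [0.57, 3.089, 0.0]
force: [-0.2, 0.0, -0.8]
width: 0.999
gripper_force: 0.0
```

Call:
jog_arm(motion=[[[0,0,0,0,0,-0.12,-1],[0,0,0,0,0,-0.24,-1],[0,0,0,0,0,-0.36,-1],[0,0,0,0,0,-0.371,-1],[0,0,0,0,0,-0.371,-0.1],[0,0,0,0,0,-0.371,-0.1],[0,0,0,0,0,-0.371,0.1],[0,0,0,0,0,-0.371,0.1],[0,0,0,0,0,-0.371,0.1],[0,0,0,0,0,-0.371,0.1]]])

```text
clock: 14.13
position: [0.4497, 0.2186, 0.0711]
ee_rot: [0.0, 3.141, 0.0]
force: [-0.6, 7.0, 1.5]
width: 0.615
gripper_force: 3.6
```

Call:
jog_arm(motion=[[[0,0,0,0,0,0,0.1],[0,0,0,0,0,0,0.1],[0,0,0,0,0,0,0.1],[0,0,0,0,0,0,0.1]]])

```text
clock: 14.47
position: [0.4498, 0.2191, 0.0712]
ee_rot: [-0.001, 3.141, 0.002]
force: [1.1, 4.5, 1.0]
width: 0.599
gripper_force: 5.0
```

Run:
```python
from h import *
s=observe();print(s['position'],s['force'],s['ft_torque'],s['width'],s['joints'])
```

```text
[0.44980427 0.21909958 0.07123741] [1.0602221  4.46238219 1.0035876 ] [ 1.10009547 -0.24020562 -0.06052238] 0.5991049480574757 [ 0.18882912  0.6871322  -1.07152024  1.98622381  0.76099176  0.93858975
  0.29196806]
```

Call:
jog_arm(motion=[[[0,0.0006,0,0,0,0,0.1],[0,0.0011,0,0,0,0,0.1],[0,0.0011,0,0,0,0,0.1],[0,0.0011,0,0,0,0,0.1],[0,0.0011,0,0,0,0,0.1]]])

```text
clock: 14.88
position: [0.4498, 0.2193, 0.0711]
ee_rot: [-0.0, 3.141, -0.001]
force: [-0.3, 0.3, 4.8]
width: 0.596
gripper_force: 5.0
```

Run:
```python
from h import *
s=observe();print(s['position'],s['force'],s['ft_torque'],s['width'])
```

```text
[0.44980969 0.21925421 0.07113234] [-0.27091303  0.28649413  4.76005081] [ 0.19323604 -0.14109782 -0.01320103] 0.5960114078300227
```

Call:
jog_arm(motion=[[[0,0,0,0,0,0,-1],[0,0,0,0,0,0,-1],[0,0,0,0,0,0,-1],[0,0,-0.02,0,0,0,-1],[0,0,-0.06,0,0,0,-1],[0,0,-0.1,0,0,0,-1],[-0.01,-0.04,-0.11,0,0,0,-1],[-0.02,-0.08,-0.11,0,0,0,-1],[-0.03,-0.12,-0.11,0,0,0,-0.2],[-0.04,-0.16,-0.11,0,0,0,-0.2]]])

```text
clock: 15.72
position: [0.4898, 0.0573, 0.1813]
ee_rot: [-0.001, 3.141, -0.002]
force: [2.0, 0.1, -0.0]
width: 0.903
gripper_force: 0.0
```

Call:
jog_arm(motion=[[[-0.0091,-0.0375,0,0,0,0,-0.2],[-0.0182,-0.075,0,0,0,0,-0.2],[-0.0273,-0.1125,0,0,0,0,-0.2],[-0.0364,-0.15,0,0,0,0,-0.2],[-0.0455,-0.1875,0,0,0,0,-0.2],[-0.0546,-0.225,0,0,0,0,-0.2],[-0.0637,-0.2625,0,0,0,0,-0.2],[-0.0728,-0.3,0,0,0,0,-0.2],[-0.0819,-0.3375,0,0,0,0,-0.2],[-0.091,-0.375,0,0,0,0,-0.2]]])

```text
clock: 16.55
position: [0.5804, -0.3179, 0.1805]
ee_rot: [-0.0, -3.14, 0.0]
force: [1.3, 0.2, 0.4]
width: 0.598
gripper_force: 0.0
```

Call:
jog_arm(motion=[[[0,0,0,0,0,0,-0.2],[0,0,0,0,0,0,-0.2],[0,0,0,0,0,0,-0.2]]])

```text
clock: 16.8
position: [0.5805, -0.3149, 0.1805]
ee_rot: [0.001, -3.141, -0.002]
force: [0.7, 0.8, -0.1]
width: 0.601
gripper_force: 0.0
```

Run:
```python
from h import *
s=observe();print(s['position'],s['joints'],s['width'],s['force'])
print(rel([.581,-.3155,.060],180))
im=get_image("top");b=im[225:270,132:177,::-1];im2=get_image("scene");c=im2[125:175,290:340,::-1];d=im2[150:250,100:200,::-1]
cv2.imwrite("pics/a2.png",np.hstack([cv2.resize(k,(266,266),interpolation=cv2.INTER_CUBIC) for k in(b,c,d)]))
```

```text
[ 0.58047313 -0.314941    0.18048008] [ 1.03295959  0.78566763 -1.10937688  1.47417048  0.71066614  1.32372091
  1.43809434] 0.6009596606894014 [ 0.67053219  0.8292659  -0.08401271]
(array([-0.0006, -0.0007,  0.1205]), array([ 0.0011, -0.0008,  0.0004]))
```

View pics/a2.png

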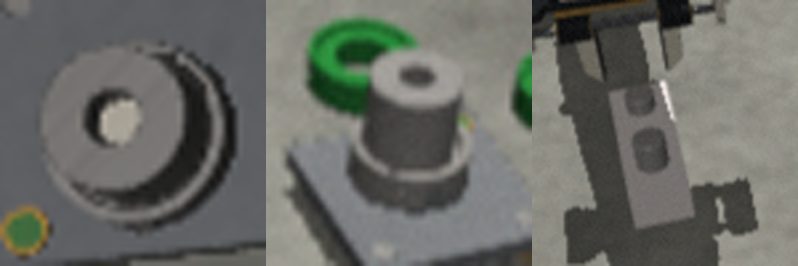

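The die sits upright inside the ring's lip, and the pellet shows in the bore. The gripper is above the kit block, so I descend to the tall plunger.

Call:
jog_arm(motion=[[[-0.0005,-0.0005,0.03,0,0,0,-0.2],[-0.0005,-0.0005,0.06,0,0,0,-0.2],[-0.0005,-0.0005,0.085,0,0,0,-0.2],[-0.0005,-0.0005,0.1,0,0,0,-0.2],[-0.0005,-0.0005,0.11,0,0,0,-0.2],[-0.0005,-0.0005,0.12,0,0,0,-0.2],[-0.0005,-0.0005,0.12,0,0,0,-0.2]]], force=8)

```text
clock: 17.48
position: [0.581, -0.3156, 0.06]
ee_rot: [0.002, -3.14, -0.001]
force: [-0.3, -0.2, 0.0]
width: 0.597
gripper_force: 0.0
```

Call:
jog_arm(motion=[[[0,0,0,0,0,0,0.6],[0,0,0,0,0,0,0.6],[0,0,0,0,0,0,0.6],[0,0,0,0,0,0,0.6],[0,0,0,0,0,0,0.6],[0,0,0,0,0,0,0.6],[0,0,0,0,0,0,0.6],[0,0,0,0,0,0,0.6]]])

```text
clock: 18.15
position: [0.5819, -0.316, 0.062]
ee_rot: [-0.0, 3.14, -0.001]
force: [-1.2, 0.4, 6.4]
width: 0.346
gripper_force: 8.0
```

Run:
```python
from h import *
s=observe();print(s['position'],s['force'],s['ft_torque'],s['width'],s['gripper_force'])
```

```text
[ 0.58194399 -0.3159963   0.06200357] [-1.24896139  0.35643699  6.40830913] [0.19970335 0.00777951 0.06364491] 0.34628763921740263 8.000266402959824
```

Call:
jog_arm(motion=[[[0,0,0,0,0,0,-0.2],[0,0,0,0,0,0,-0.2],[0,0,0,0,0,0,-0.2],[0,0,0,0,0,0.12,-0.2],[0,0,0,0,0,0.24,-0.2],[0,0,0,0,0,0.36,-0.2],[0,0,0,0,0,0.48,-0.2],[0,0,0,0,0,0.6,-0.2],[0,0,0,0,0,0.72,-0.2],[0,0,0,0,0,0.84,-0.2]]])

```text
clock: 18.98
position: [0.5812, -0.3161, 0.0608]
ee_rot: [-1.289, -2.865, 0.0]
force: [0.5, -0.4, 0.3]
width: 0.601
gripper_force: 0.0
```

Call:
jog_arm(motion=[[[0,0,0,0,0,0.12,-0.2],[0,0,0,0,0,0.24,-0.2],[0,0,0,0,0,0.36,-0.2],[0,0,0,0,0,0.48,-0.2],[0,0,0,0,0,0.6,-0.2],[0,0,0,0,0,0.72,-0.2],[0,0,0,0,0,0.731,-0.2],[0,0,0,0,0,0.731,-0.2],[0,0,0,0,0,0.731,0.6],[0,0,0,0,0,0.731,0.6]]])

```text
clock: 19.82
position: [0.5813, -0.316, 0.0609]
ee_rot: [-2.218, -2.224, 0.0]
force: [0.5, -0.5, -0.1]
width: 0.503
gripper_force: 0.0
```

Call:
jog_arm(motion=[[[0,0,0,0,0,0,0.6],[0,0,0,0,0,0,0.6],[0,0,0,0,0,0,0.6],[0,0,0,0,0,0,0.6],[0,0,0,0,0,0,0.6],[0,0,0,0,0,0,0.6],[0,0,0,0,0,0,0.6]]], force=35)

```text
clock: 20.4
position: [0.5814, -0.3161, 0.061]
ee_rot: [2.221, 2.222, -0.0]
force: [0.6, -0.2, -0.8]
width: 0.344
gripper_force: 35.0
```

Run:
```python
from h import *
s=observe();print(s['position'],s['ee_rot'],s['force'],s['ft_torque'],s['width'],s['gripper_force'])
```

```text
[ 0.5813719  -0.31607027  0.06097719] [ 2.22120839e+00  2.22163064e+00 -5.23062477e-05] [ 0.60995346 -0.15170162 -0.77078008] [-0.04776081 -0.30428144  0.0193223 ] 0.3444784911752721 34.99875068664551
```

Call:
jog_arm(motion=[[[0,0,-0.015,0,0,0,0.6],[0,0,-0.045,0,0,0,0.6],[0,0,-0.085,0,0,0,0.6],[0.01,-0.002,-0.115,0,0,0,0.6],[0.04,-0.01,-0.13,0,0,0,0.6],[0.08,-0.02,-0.13,0,0,0,0.6],[0.12,-0.03,-0.13,0,0,0,0.6],[0.16,-0.04,-0.13,0,0,0,0.6],[0.2,-0.05,-0.13,0,0,0,0.6],[0.24,-0.06,-0.13,0,0,0,0.6]]])

```text
clock: 21.23
position: [0.5201, -0.0743, 0.1919]
ee_rot: [2.221, 2.221, -0.001]
force: [0.6, 0.6, -2.9]
width: 0.34
gripper_force: 35.0
```

Call:
jog_arm(motion=[[[0.04,-0.0097,0,0,0,0,0.6],[0.08,-0.0194,0,0,0,0,0.6],[0.12,-0.029,0,0,0,0,0.6],[0.16,-0.0387,0,0,0,0,0.6],[0.2,-0.0484,0,0,0,0,0.6],[0.24,-0.058,0,0,0,0,0.6],[0.27,-0.0653,0,0,0,0,0.6],[0.2853,-0.0704,0,0,0,0,0.6],[0.2953,-0.0714,0,0,0,0,0.6],[0.2953,-0.0714,0,0,0,0,0.6]]])

```text
clock: 22.07
position: [0.4492, 0.2214, 0.1919]
ee_rot: [-2.217, -2.225, -0.002]
force: [0.6, 0.9, -2.1]
width: 0.345
gripper_force: 35.0
```

Call:
jog_arm(motion=[[[0,0,0.005,0,0,0,0.6],[0,0,0.01,0,0,0,0.6],[0,0,0.015,0,0,0,0.6],[0,0,0.015,0,0,0,0.6],[0,0,0.015,0,0,0,0.6],[0,0,0.015,0,0,0,0.6]]])

```text
clock: 22.57
position: [0.4501, 0.2187, 0.1759]
ee_rot: [-2.222, -2.22, 0.001]
force: [0.4, 0.3, -3.2]
width: 0.341
gripper_force: 35.0
```

Run:
```python
from h import *
s=observe();print(s['position'],s['ee_rot'],s['force'],s['ft_torque'],s['width'],s['joints'])
print(rel([.4499,.2193,.166],90))
```

```text
[0.45009967 0.21868856 0.17590178] [-2.22228569e+00 -2.22045743e+00  5.66307673e-04] [ 0.42060059  0.33998781 -3.24635204] [ 0.0025475  -0.14052222 -0.00552848] 0.34092907590024285 [ 0.11483205  0.43045017 -0.88961324  1.88542404  0.39239394  1.01123805
 -0.94478591]
(array([ 0.0006, -0.0002,  0.0099]), array([-0.0003,  0.0002, -0.0008]))
```

Call:
jog_arm(motion=[[[0,0,0.004,0,0,0,0.6],[0,0,0.008,0,0,0,0.6],[0,0,0.012,0,0,0,0.6],[0,0,0.013,0,0,0,0.6],[0,0,0.014,0,0,0,0.6],[0,0,0.014,0,0,0,0.6]]])

```text
clock: 23.07
position: [0.4498, 0.2193, 0.1618]
ee_rot: [-2.221, -2.222, 0.001]
force: [-0.4, -0.1, -3.5]
width: 0.344
gripper_force: 35.0
```

Run:
```python
from h import *
s=observe();print(s['position'],s['ee_rot'],s['force'],s['ft_torque'])
print(rel([.4499,.2194,.155],90))
```

```text
[0.44982106 0.21925201 0.16176846] [-2.22107425e+00 -2.22157091e+00  5.37222059e-04] [-0.44285664 -0.08034602 -3.50300146] [ 0.00412922 -0.06076512  0.0016358 ]
(array([0.0001, 0.0001, 0.0068]), array([-0.0004,  0.0001,  0.0002]))
```

Well placed. I'll lower it slowly past the bore mouth (expected at TCP ≈ 0.159).

Call:
jog_arm(motion=[[[0,0,0.001,0,0,0,0.6],[0,0,0.002,0,0,0,0.6],[0,0,0.003,0,0,0,0.6],[0,0,0.0035,0,0,0,0.6],[0,0,0.004,0,0,0,0.6],[0,0,0.004,0,0,0,0.6]]])

```text
clock: 23.57
position: [0.4499, 0.2192, 0.1579]
ee_rot: [-2.221, -2.222, 0.0]
force: [-0.1, 0.1, -2.7]
width: 0.34
gripper_force: 35.0
```

Call:
jog_arm(motion=[[[0,0,0.0005,0,0,0,0.6],[0,0,0.001,0,0,0,0.6],[0,0,0.0015,0,0,0,0.6],[0,0,0.002,0,0,0,0.6],[0,0,0.002,0,0,0,0.6]]])

```text
clock: 23.98
position: [0.4499, 0.2192, 0.1559]
ee_rot: [-2.221, -2.222, 0.0]
force: [-0.1, 0.8, -2.6]
width: 0.34
gripper_force: 35.0
```

Call:
jog_arm(motion=[[[0,0,0.001,0,0,0,0.6],[0,0,0.002,0,0,0,0.6],[0,0,0.0035,0,0,0,0.6],[0,0,0.005,0,0,0,0.6],[0,0,0.0065,0,0,0,0.6],[0,0,0.008,0,0,0,0.6],[0,0,0.0095,0,0,0,0.6],[0,0,0.011,0,0,0,0.6],[0,0,0.012,0,0,0,0.6],[0,0,0.012,0,0,0,0.6]]])

```text
clock: 24.82
position: [0.4498, 0.2192, 0.1438]
ee_rot: [-2.221, -2.222, 0.001]
force: [-0.2, -0.4, -3.6]
width: 0.339
gripper_force: 35.0
```

Call:
jog_arm(motion=[[[0,0,0.0006,0,0,0,0.6],[0,0,0.0012,0,0,0,0.6],[0,0,0.0018,0,0,0,0.6],[0,0,0.0024,0,0,0,0.6],[0,0,0.003,0,0,0,0.6],[0,0,0.0036,0,0,0,0.6],[0,0,0.0042,0,0,0,0.6],[0,0,0.0048,0,0,0,0.6],[0,0,0.0054,0,0,0,0.6],[0,0,0.006,0,0,0,0.6]]])

```text
clock: 25.65
position: [0.45, 0.2193, 0.138]
ee_rot: [2.221, 2.222, 0.0]
force: [-0.3, -1.4, 0.2]
width: 0.342
gripper_force: 35.0
```

Call:
jog_arm(motion=[[[0,0,0.0006,0,0,0,0.6],[0,0,0.0012,0,0,0,0.6],[0,0,0.0018,0,0,0,0.6],[0,0,0.0024,0,0,0,0.6],[0,0,0.003,0,0,0,0.6],[0,0,0.0036,0,0,0,0.6],[0,0,0.0042,0,0,0,0.6],[0,0,0.0048,0,0,0,0.6],[0,0,0.0054,0,0,0,0.6],[0,0,0.006,0,0,0,0.6]]])

```text
clock: 26.48
position: [0.45, 0.2193, 0.132]
ee_rot: [2.221, 2.221, 0.0]
force: [-0.5, 0.3, 3.0]
width: 0.342
gripper_force: 35.0
```

Call:
jog_arm(motion=[[[0,0,0.0006,0,0,0,0.6],[0,0,0.0012,0,0,0,0.6],[0,0,0.0018,0,0,0,0.6],[0,0,0.0024,0,0,0,0.6],[0,0,0.003,0,0,0,0.6],[0,0,0.0036,0,0,0,0.6],[0,0,0.0042,0,0,0,0.6],[0,0,0.0048,0,0,0,0.6],[0,0,0.0054,0,0,0,0.6],[0,0,0.006,0,0,0,0.6]]])

```text
clock: 27.32
position: [0.4499, 0.2193, 0.1259]
ee_rot: [2.221, 2.222, -0.0]
force: [0.5, -0.0, 2.8]
width: 0.339
gripper_force: 35.0
```

Call:
jog_arm(motion=[[[0,0,0.0006,0,0,0,0.6],[0,0,0.0012,0,0,0,0.6],[0,0,0.0018,0,0,0,0.6],[0,0,0.0024,0,0,0,0.6],[0,0,0.003,0,0,0,0.6],[0,0,0.0036,0,0,0,0.6],[0,0,0.0042,0,0,0,0.6],[0,0,0.0048,0,0,0,0.6],[0,0,0.0054,0,0,0,0.6],[0,0,0.006,0,0,0,0.6]]])

```text
clock: 28.15
position: [0.4499, 0.2193, 0.1199]
ee_rot: [-2.221, -2.222, 0.0]
force: [0.2, 0.4, 2.7]
width: 0.342
gripper_force: 35.0
```

Call:
jog_arm(motion=[[[0,0,0.0006,0,0,0,0.6],[0,0,0.0012,0,0,0,0.6],[0,0,0.0018,0,0,0,0.6],[0,0,0.0024,0,0,0,0.6],[0,0,0.003,0,0,0,0.6],[0,0,0.0036,0,0,0,0.6],[0,0,0.0042,0,0,0,0.6],[0,0,0.0048,0,0,0,0.6],[0,0,0.0054,0,0,0,0.6],[0,0,0.006,0,0,0,0.6]]])

```text
clock: 28.98
position: [0.4499, 0.2193, 0.1139]
ee_rot: [-2.221, -2.222, 0.0]
force: [-0.4, -0.4, 1.4]
width: 0.34
gripper_force: 35.0
```

Call:
jog_arm(motion=[[[0,0,0.0005,0,0,0,0.6],[0,0,0.001,0,0,0,0.6],[0,0,0.0015,0,0,0,0.6],[0,0,0.002,0,0,0,0.6],[0,0,0.0025,0,0,0,0.6],[0,0,0.003,0,0,0,0.6],[0,0,0.0035,0,0,0,0.6],[0,0,0.004,0,0,0,0.6],[0,0,0.0045,0,0,0,0.6],[0,0,0.0045,0,0,0,0.6]]])

```text
clock: 29.82
position: [0.4498, 0.2191, 0.1092]
ee_rot: [-2.221, -2.221, 0.001]
force: [1.8, 1.5, -3.8]
width: 0.341
gripper_force: 35.0
```

Call:
jog_arm(motion=[[[0,0,0.0003,0,0,0,0.6],[0,0,0.0006,0,0,0,0.6],[0,0,0.0009,0,0,0,0.6],[0,0,0.0012,0,0,0,0.6],[0,0,0.0012,0,0,0,0.6]]])

```text
clock: 30.23
position: [0.4498, 0.2192, 0.1082]
ee_rot: [-2.221, -2.222, 0.0]
force: [0.3, 0.6, -4.1]
width: 0.34
gripper_force: 35.0
```

The force has fallen back to the plunger's own weight, so the pellet has dropped free. Next I bring the head down onto the die in fine steps.

Call:
jog_arm(motion=[[[0,0,0.0003,0,0,0,0.6],[0,0,0.0005,0,0,0,0.6],[0,0,0.0007,0,0,0,0.6],[0,0,0.0007,0,0,0,0.6]]])

```text
clock: 30.57
position: [0.4498, 0.2192, 0.1077]
ee_rot: [2.221, 2.221, -0.0]
force: [-0.3, -1.1, 0.3]
width: 0.338
gripper_force: 35.0
```

Call:
jog_arm(motion=[[[0,0,0.0002,0,0,0,0.6],[0,0,0.0004,0,0,0,0.6],[0,0,0.0004,0,0,0,0.6]]])

```text
clock: 30.82
position: [0.4498, 0.2192, 0.1077]
ee_rot: [2.221, 2.221, -0.0]
force: [-2.6, -2.6, 7.3]
width: 0.341
gripper_force: 35.0
```

Call:
jog_arm(motion=[[[0,0,0.0002,0,0,0,0.6],[0,0,0.0004,0,0,0,0.6],[0,0,0.00055,0,0,0,0.6],[0,0,0.00055,0,0,0,0.6]]])

```text
clock: 31.15
position: [0.4499, 0.2193, 0.1076]
ee_rot: [2.221, 2.221, -0.0]
force: [-4.1, -2.6, 13.8]
width: 0.342
gripper_force: 35.0
```

Call:
jog_arm(motion=[[[0,0,0.00015,0,0,0,0.6],[0,0,0.0002,0,0,0,0.6],[0,0,0.0002,0,0,0,0.6]]])

```text
clock: 31.4
position: [0.4499, 0.2193, 0.1076]
ee_rot: [2.22, 2.221, 0.0]
force: [-4.5, -4.1, 17.4]
width: 0.341
gripper_force: 35.0
```

Call:
jog_arm(motion=[[[0,0,0,0,0,0,0.6],[0,0,0,0,0,0,0.6],[0,0,0,0,0,0,0.6],[0,0,0,0,0,0,0.6],[0,0,0,0,0,0,0.6]]])

```text
clock: 31.82
position: [0.4499, 0.2193, 0.1076]
ee_rot: [2.22, 2.221, 0.0]
force: [-5.2, -4.3, 16.5]
width: 0.342
gripper_force: 35.0
```

Held for about 0.6 s at 17 N measured, about 20 N with the plunger's weight. Now I unload and release.

Call:
jog_arm(motion=[[[0,0,-0.0005,0,0,0,0.6],[0,0,-0.001,0,0,0,0.6],[0,0,-0.0011,0,0,0,0.6],[0,0,-0.0011,0,0,0,0.6]]])

```text
clock: 32.15
position: [0.4499, 0.2193, 0.1077]
ee_rot: [2.221, 2.221, -0.0]
force: [-2.5, -0.7, 4.7]
width: 0.342
gripper_force: 35.0
```

Call:
jog_arm(motion=[[[0,0,0,0,0,0,0.2],[0,0,0,0,0,0,0.0],[0,0,0,0,0,0,-0.3],[0,0,0,0,0,0,-0.3],[0,0,0,0,0,0,-0.3]]])

```text
clock: 32.57
position: [0.45, 0.2193, 0.1075]
ee_rot: [-2.221, -2.222, -0.0]
force: [-0.2, -1.0, 0.1]
width: 0.627
gripper_force: 0.0
```

Released. I'll rise straight up and then move aside to look.

Call:
jog_arm(motion=[[[0,0,-0.01,0,0,0,-0.5],[0,0,-0.03,0,0,0,-0.5],[0,0,-0.06,0,0,0,-0.5],[0,0,-0.09,0,0,0,-0.5],[-0.03,0,-0.12,0,0,0,-0.5],[-0.07,0,-0.13,0,0,0,-0.5],[-0.11,0,-0.13,0,0,0,-0.5],[-0.15,0,-0.13,0,0,0,-0.5],[-0.19,0,-0.13,0,0,0,-0.5],[-0.23,0,-0.13,0,0,0,-0.5]]])

```text
clock: 33.4
position: [0.4496, -0.0124, 0.2385]
ee_rot: [2.22, 2.221, 0.001]
force: [1.8, 0.5, 1.0]
width: 0.747
gripper_force: 0.0
```

Run:
```python
from h import *
im=get_image("top");b=im[222:272,130:180,::-1];im2=get_image("scene");c=im2[115:175,287:347,::-1]
cv2.imwrite("pics/a3.png",np.hstack([cv2.resize(k,(390,390),interpolation=cv2.INTER_CUBIC) for k in(b,c)]))
```

```text
(no output)
```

View pics/a3.png

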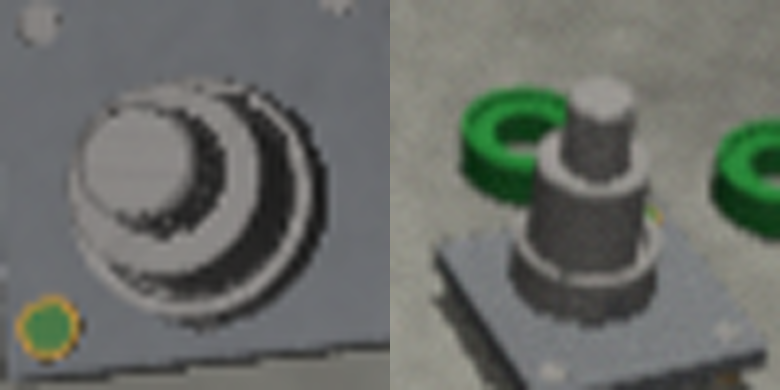

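The picture shows the plunger's head resting on the die and the die upright in the ring on the plate. I'm handing the job in.

```bash
python3 -c "
from cell import *
print(sign_off())"
```

```text
the job is handed in; nothing more can be done
None
```

The job is done and handed in at about 33.5 s. The die stands in the ring's lip and the plunger's head bears on it, pressed for about 0.6 s at 17 N measured (about 2 kg with the plunger's own weight). The pellet dropped out below, judged by feel: I did not see it in the ring, but the push force fell away at the expected depth.

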